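# Cure a resin model: slide the tray home, hold the spring dial at step three

### The arm

A 6-joint arm with a two-finger parallel gripper is mounted at the origin on the work surface. World frame = base frame: x ahead of the robot, y to its left, z up, the work surface at z = 0. Lengths are in m, angles in rad, forces in N, time in s.
With the tool pointing down it reaches from about 0.275 to 0.85 m from the base axis. Payload 5.2 kg.
Tool frame: the origin (TCP) lies at the very end of the fingers, on their centre line; the grasp point (between the pads) lies 19 mm behind it (env.grip_depth is the distance from the TCP to the grasp point, in m); z points along the fingers, y is the line along which they close (so a half turn about z gives the same grasp; the last joint's range is limited). The gripper opens to 85 mm and grips with 20 to 120 N. Pads are 22 mm wide; open, the fingers measure 114 mm over their backs; the gripper's body (76 mm by 85 mm) begins 54 mm behind the grasp point. The pads swing forward as they close: fully open they stand 13 mm farther back than shut.
Start: joints at [0.962, 0.259, 1.535, -0, 1.348, -0.203], TCP at [0.217, 0.505, 0.231] pointing down, gripper open.
Joint ranges: [-3.14, 3.14], [-0.91, 2.08], [0.19, 2.58], [-1.22, 4.36], [0.22, 2.71], [-3.12, 3.12]. Speed limits (rad/s): [2.57, 2.57, 3.14, 3.14, 3.14, 3.14].

### API

Orientations are given as a unit quaternion [w, x, y, z].
In Python, from station import env, optics, models gives the robot as it stands.
- The arm moves only by the shell command python3 -m handwheel 'ROWS' [FORCE]. ROWS is a JSON object of lists of equal length, an entry for each row: "rot": the turn, a rotation vector about the world's x, y, z in degrees, a list of three; "xyz": the shift along the world's x, y, z in mm, a list of three; "fingers": the opening, from 0 (shut) to 1 (fully open). A call has exactly 5 rows; each row is the pose to reach, as a shift and turn from the pose commanded when the call began; what a row does not reach only later rows make up. A row lasts 1/12 s, in which the tool goes at most 41.7 mm and 7.16 degrees, less where a joint would pass 70% of its speed; a pose out of reach is approached as far as the arm can. A call with a gripper value outside its range is refused whole. The fingers move at their own pace and stop on an object; FORCE is the grip in N (left out, the last holds). Time passes only in rows, so rows that repeat a pose let the fingers close, or fill a call up. It gives the time, the measured TCP pose, the force, the opening and the grip force at its end, in the units of the state.
- env.get_state(): the state, without advancing time (a new reading comes with each control period).
- optics.read_camera(name): name is "scene" or "top" or "wrist"; returns a dict with "color" (384x512x3 uint8, blue, green, red), "intrinsics" (3x3 intrinsics, pixels), "k1" (the pictures are not rectified: a ray, as slopes to the right and down, at radius r is drawn at 1 + k1 r^2 times it, then the intrinsics apply), "origin" and "rotation" of the camera in the world; the wrist camera has in their place "tool_from_camera" (4x4, takes a point from camera to tool coordinates, whose origin is the TCP and whose axes are the flange's). Camera axes: x right, y up, looking along -z (the intrinsics and any distortion apply to the point x, -y, -z); pixel columns grow to the right and rows downward; lengths in m; the calibration is good to about 2 mm. A picture is of the moment at which its call begins: read the wrist's pose just before it. There is no depth.
- env.sign_off(): hands the job in; it is judged then, once.
Trained networks look in the newest picture that a camera, given by its name, has taken for a name from the list of things; names that differ only in an ending like _2 or _b are one class to them, and where a whole thing is asked for, a point or a joint stands for the part that bears it (a point fixed in the world has none). Each returns a list of dicts, best first, with "conf" (0 to 1); they miss things now and then, are a little off and sometimes report something else, mostly with a low value. They report only what shows in the picture. A call takes as long as a camera call. They do not tell look-alikes from the thing itself.
- models.boxes_of(camera, target): "box" ([left, top, width, height] in pixels, round what is visible of it).
- models.outline_of(camera, target): "region" (384x512 bool, what is visible of it) and "box" ([left, top, width, height] in pixels, round what is visible of it).
The state is a dict: "clock": time; "joint_pos": joint angles; "joint_vel": joint speeds; "tau": joint torques, N m; "tool_pos": TCP position; "tool_rot": TCP orientation; "wrist_force": force on the tool from outside, world axes, zero at the start; "wrist_torque": the same for the moment, N m; "opening": opening from 0.0 (shut) to 1.0 (fully open); "gripper_force": force on a finger pad.
Only numpy, scipy, OpenCV 4.12 (cv2) and the standard library are available. Lean on these libraries where they do the work, as an engineer would, in place of code of your own. Each camera call takes 0.05 s, during which the arm holds its last target. There are 200 camera calls.

### The job

Slide the grey tray with the little model house along its channel, under the amber hood, until it is fully home against the back stop, with the house still standing on the tray. Only then turn the red knob of the spring-return dial clockwise (seen from above), past the first two clicks to the third, the large red dot, and keep it there: the dial flies back when let go, so finish while still holding it at the third click. Do not disturb the pencil pot, the ink jar or the stone.

Things in the scene. Friction and masses are not known exactly. Their poses are not given: they have to be found in the camera images.
- station: Fixed station: aluminium base 340 x 132 x 8 mm, two black guide rails along its x (inner gap 104 mm, tops 24 mm above desk); over x = +20 to +171 mm a hood 128 mm wide, white walls, clear amber roof, underside 90 mm, top 95 mm above desk. Open at the -x end. Origin: centre of the underside, on the desk; x points along the channel into the hood, z up.
- stop (a point): Centre of the near face of the black back stop inside the hood, 155 mm along the station's x from its origin, 14 mm above the desk. The tray is home when its far edge touches it (tray origin then 50 mm along the station's x from the station's origin).
- tray: Loose grey tray, 210 (x) x 100 (y) mm, floor 6 mm, 0.2 to 0.45 kg, in the channel on the station's base (underside 8 mm above desk), x along the channel; starts 60 to 110 mm short of home. Origin: centre of the underside. Its far part (x = -25 to +105 mm) has a rim 10 mm above the floor that keeps the model in. Slides easily (friction about 1 to 4 N).
- tray_post (a point): Grip point on the axis of the tray's upright round orange post (18 mm diameter, from 14 to 64 mm above desk), 95 mm from the tray's origin towards the open end; this point is 46 mm above desk. When the tray is home the post's axis is 65 mm outside the hood's front edge and 200 mm from the stop.
- model: Loose model house, white walls and red pitched roof, 50 x 50 mm and 53 mm tall, about 70 g, standing in the rimmed part of the tray. Origin at the centre of its underside.
- control: Grey box fixed to the desk, 150 x 150 x 55 mm, left or right of the station. Origin: centre of the underside. On top a black dial (vertical axis at the box's centre) with a radial arm carrying an upright red knob. Dots on the box around the dial: small black = rest, white = first click, yellow = second, large red = third.
- dial_axis (a point): Point on the dial's vertical axis, 93 mm above the desk, at the height of dial_knob.
- dial_knob (a point): Grip point on the axis of the upright round red knob (18 mm diameter, free from 69 to 106 mm above desk, above the arm); 93 mm above desk, 55 mm from the dial's axis; moves with the dial. At rest the arm points 250 degrees anticlockwise from the box's x axis, seen from above, and turns clockwise from there by the joint's value.
- dial (a joint): Dial angle, rad: 0 = rest, growing clockwise seen from above. Clicks at 0.4, 0.8 and 1.2 (third, red dot); hard stop at 1.26. A spring always drives it back to 0, out of the clicks too: 2 to 8 N at the knob on the way, about 6 N at the third click.
- pencil_pot: Black round pot, 80 mm diameter, 95 mm tall, with three pencils up to 155 mm above the desk; 0.6 kg, loose. Stands on the other side of the station from the control box. Leave it alone. Origin at the centre of its underside.
- ink: Small ink jar, 48 mm diameter, 60 mm tall, standing on the left far side. Leave it alone. Origin at the centre of its underside.
- stone: Marble paperweight, 80 x 50 x 25 mm, on the right far side. Leave it alone. Origin at the centre of its underside.
Not all that is in view belongs to the job. There is more than one size of the control; the one meant has the size given above.

How it is judged:
On the way, in this order (a step that is already met when the one before it is completed fails the run):
1. the tray is fully home under the hood with the house standing on it, the dial still at rest (x of tray in the frame of station above 0.042 m and z of tray in the frame of station between -0.002 and 0.013 m and x of model in the frame of tray between -0.01 and 0.09 m and y of model in the frame of tray between -0.04 and 0.04 m and angle between model's own z axis and vertical below 0.2 rad and value of joint dial below 0.2 rad), for 0.2 s.
2. the robot holds the dial at the third click, tray still home (x of tray in the frame of station above 0.042 m and z of tray in the frame of station between -0.002 and 0.013 m and x of model in the frame of tray between -0.01 and 0.09 m and y of model in the frame of tray between -0.04 and 0.04 m and angle between model's own z axis and vertical below 0.2 rad and value of joint dial above 1.1 rad and contact force between any of the fingers, the arm and dial above 1 N), for 0.3 s.
At the end, for the whole second after the job is handed in: The tray is within 8 mm of the back stop and flat in its channel, the house stands on it (within its rim, tilted less than 0.2 rad), both at rest; the dial is at 1.1 rad or more and still, and the robot is pushing on it with more than 1 N (all of step 2 and velocity of joint dial between -0.1 and 0.1 rad/s and linear speed of each of tray, model below 0.02 m/s); the arm keeps its last pose, push and grip.
It fails at once if the dial is turned (over 0.3 rad) before the tray is home (more than 15 mm short) (value of joint dial above 0.3 rad and x of tray in the frame of station below 0.035 m).
It fails at once if the pencil pot is disturbed (moved 25 mm or more, or tipped) (distance of pencil_pot from where it was at the start of the episode above 0.025 m or angle between pencil_pot's own z axis and vertical above 0.4 rad).
It fails at once if the ink is disturbed (moved 25 mm or more, or tipped) (distance of ink from where it was at the start of the episode above 0.025 m or angle between ink's own z axis and vertical above 0.4 rad).
It fails at once if the stone is disturbed (moved 25 mm or more, or tipped) (distance of stone from where it was at the start of the episode above 0.025 m or angle between stone's own z axis and vertical above 0.4 rad).
It also fails if it takes over 45 s, if anything falls off the work surface, if the arm or the gripper's body presses on something with over 40 N, if the wrist force passes 120 N, or if a joint passes its speed limit or range.

## Working session

There is one attempt and no reset: what is moved stays moved. The work goes in short steps, Python scripts to look and compute and a shell command to move; the robot and the scene stay as the last step left them, time stands still between calls to the robot, and variables do not carry over. Pictures are saved under pics/ and viewed, at most 12 in all, crops included, and the job is handed in when it is done.

```bash
mkdir -p pics; ls; cat > h.py <<'E'
import numpy as np, cv2
from station import env, optics, models
from scipy.spatial.transform import Rotation as R
def quat(q): return R.from_quat([q[1],q[2],q[3],q[0]])
def cam(name):
    s=env.get_state(); c=optics.read_camera(name)
    if 'origin' not in c:
        T=np.array(c['tool_from_camera']); Rt=quat(s['tool_rot']).as_matrix()
        c['origin']=Rt@T[:3,3]+np.array(s['tool_pos']); c['rotation']=Rt@T[:3,:3]
    c['origin']=np.array(c['origin']); c['rotation']=np.array(c['rotation']); return c
def ray(c,px):
    K=np.array(c['intrinsics']); d=np.array([(px[0]-K[0,2])/K[0,0],(px[1]-K[1,2])/K[1,1]])
    u=d.copy()
    for _ in range(20): u=d/(1+c['k1']*(u@u))
    v=c['rotation']@np.array([u[0],-u[1],-1]); return c['origin'],v/np.linalg.norm(v)
def atz(c,px,z):
    o,v=ray(c,px); return o+v*(z-o[2])/v[2]
def proj(c,p):
    K=np.array(c['intrinsics']); q=c['rotation'].T@(np.array(p)-c['origin'])
    u=np.array([q[0],-q[1]])/-q[2]; u=u*(1+c['k1']*(u@u)); return np.array([K[0,0]*u[0]+K[0,2],K[1,1]*u[1]+K[1,2]])
def tri(a,b):
    A=np.zeros((3,3));y=np.zeros(3)
    for o,v in (a,b):
        P=np.eye(3)-np.outer(v,v);A+=P;y+=P@o
    p=np.linalg.solve(A,y)
    return p,[np.linalg.norm((np.eye(3)-np.outer(v,v))@(p-o)) for o,v in (a,b)]
E
python3 - <<'E'
from h import *
np.set_printoptions(precision=3,suppress=True)
ims=[]
for n in ('top','scene'):
    c=cam(n); im=c['color'].copy(); print(n,c['origin'],c['k1'])
    cv2.imwrite(f'pics/{n}0.png',cv2.resize(im,(768,576)))
    for t in ('station','tray','tray_post','model','control','dial_knob','pencil_pot','ink','stone'):
        print(t,[(np.round(b['box']).astype(int).tolist(),round(b['conf'],2)) for b in models.boxes_of(n,t)][:4])
E
```

```text
pics
top [0.268 0.068 1.38 ] -0.07395029458671959
station [([238, 91, 62, 116], 0.74)]
tray [([252, 140, 40, 60], 0.76)]
tray_post [([251, 138, 42, 64], 0.89)]
model [([258, 139, 23, 18], 0.73)]
control [([165, 169, 54, 52], 0.68)]
dial_knob [([130, 148, 18, 10], 0.69), ([171, 288, 46, 24], 0.61), ([182, 182, 32, 24], 0.56)]
pencil_pot [([365, 165, 33, 30], 0.74)]
ink [([191, 125, 17, 14], 0.82)]
stone [([353, 112, 20, 25], 0.95)]
scene [ 1.557 -0.075  1.086] -0.15364711822724889
station [([225, 198, 76, 98], 0.74)]
tray [([236, 199, 39, 35], 0.64)]
tray_post [([234, 198, 39, 37], 0.9)]
model [([136, 190, 29, 47], 0.5)]
control [([277, 117, 74, 53], 0.71), ([302, 178, 62, 47], 0.56)]
dial_knob [([291, 119, 31, 20], 0.95), ([308, 179, 35, 22], 0.92), ([384, 214, 19, 13], 0.62)]
pencil_pot [([134, 196, 27, 45], 0.84)]
ink [([327, 239, 21, 24], 0.9)]
stone [([148, 265, 25, 26], 0.93), ([237, 200, 36, 35], 0.52)]
```

View pics/top0.png

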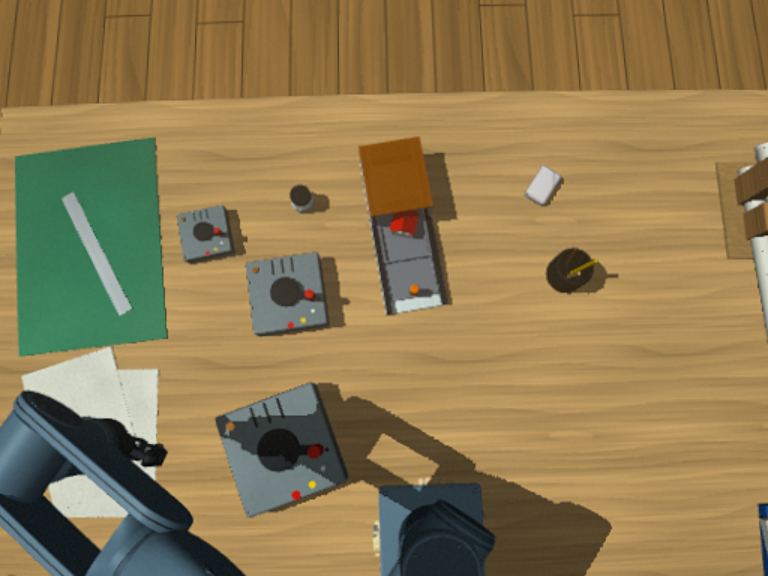

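View pics/scene0.png

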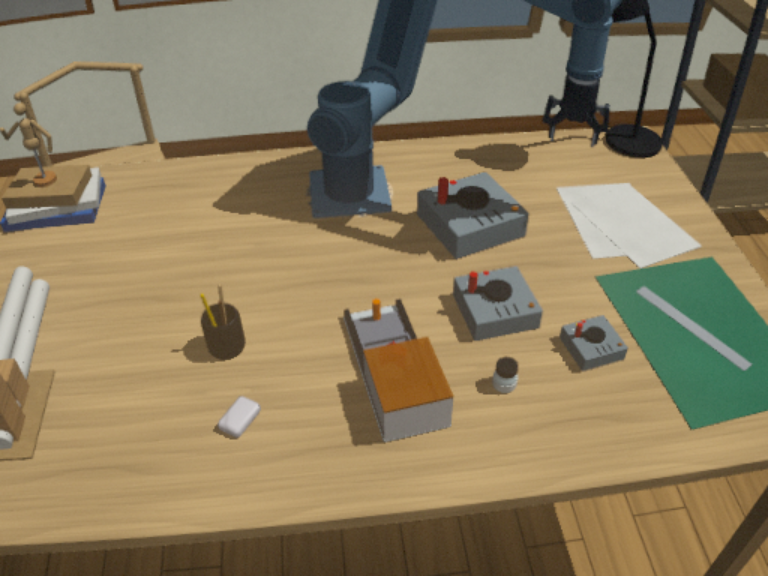

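The top view shows the station at about (400,225) with the hood away from the robot and the orange post at (414,289). There are three control boxes, at (205,233), (288,293) and (282,450). The pot is at (571,270), the stone at (544,186) and the ink at (301,198). Next I'll size the boxes and triangulate the post and knob.

```bash
python3 - <<'E'
from h import *
np.set_printoptions(precision=4,suppress=True)
t=cam('top'); s=cam('scene')
print(t['intrinsics'],s['intrinsics'][0])
f=lambda c,p,z: atz(c,np.array(p)/1.5,z)
for name,cs,z in (('mid',[(247,262),(322,252),(328,327),(255,335)],.055),('big',[(217,418),(313,383),(347,474),(250,516)],.055),('small',[(178,214),(225,206),(232,254),(186,263)],.055),('hood',[(360,147),(420,137),(433,206),(371,215)],.095),('base',[(388,315),(450,304)],.008)):
    P=np.array([f(t,p,z) for p in cs]); print(name,P[:,:2].tolist(),np.linalg.norm(P-np.roll(P,-1,0),axis=1),P.mean(0))
# orange / red blobs
for n,c,rois in (('top',t,{'post':(264,182,290,204),'knob':(196,186,216,206)}),('scene',s,{'post':(240,194,262,216),'knob':(308,176,322,198)})):
    hsv=cv2.cvtColor(c['color'],cv2.COLOR_BGR2HSV)
    for k,(x0,y0,x1,y1) in rois.items():
        h=hsv[y0:y1,x0:x1]; m=((h[...,0]<14)|(h[...,0]>172))&(h[...,1]>190)&(h[...,2]>70)
        yy,xx=np.nonzero(m); print(n,k,xx.min()+x0,xx.max()+x0,yy.min()+y0,yy.max()+y0,len(xx),xx.mean()+x0,yy.mean()+y0)
c=t
print('post@.064',f(t,(414,289),.064),'scene',f(s,(376,301),.064))
print('knob@.106',f(t,(309,294),.106),'scene',f(s,(473,273),.106))
print('axis',f(t,(287,292),.065), 'dots',[f(t,p,.055)[:2] for p in((291,325),(303,321),(312,311))])
print('pot',f(t,(571,270),.095),'ink',f(t,(301,190),.06))
E
```

```text
[[442.9012   0.     265.114 ]
 [  0.     442.9012 186.9206]
 [  0.       0.       1.    ]] [471.6787   0.     259.6802]Traceback (most recent call last):
  File "<stdin>", line 7, in <module>
  File "<stdin>", line 5, in <lambda>
  File "h.py", line 17, in atz
    o,v=ray(c,px); return o+v*(z-o[2])/v[2]
        ~~~^^^^^^
  File "h.py", line 15, in ray
    v=c['rotation']@np.array([u[0],-u[1],-1]); return c['origin'],v/np.linalg.norm(v)
      ~~~~~~~~~~~~~^~~~~~~~~~~~~~~~~~~~~~~~~~
ValueError: matmul: Input operand 1 has a mismatch in its core dimension 0, with gufunc signature (n?,k),(k,m?)->(n?,m?) (size 3 is different from 4)
```

```bash
sed -i "s/    c\['origin'\]=np.array(c\['origin'\]); c\['rotation'\]=np.array(c\['rotation'\]); return c/    c['origin']=np.array(c['origin']); r=np.array(c['rotation']); c['rotation']=quat(r).as_matrix() if r.size==4 else r; return c/" h.py; python3 - <<'E'
from h import *
np.set_printoptions(precision=4,suppress=True)
t=cam('top'); s=cam('scene')
f=lambda c,p,z: atz(c,np.array(p)/1.5,z)
for name,cs,z in (('mid',[(247,262),(322,252),(328,327),(255,335)],.055),('big',[(217,418),(313,383),(347,474),(250,516)],.055),('small',[(178,214),(225,206),(232,254),(186,263)],.055),('hood',[(360,147),(420,137),(433,206),(371,215)],.095),('base',[(388,315),(450,304)],.008)):
    P=np.array([f(t,p,z) for p in cs]); print(name,P[:,:2].round(3).tolist(),np.linalg.norm(P-np.roll(P,-1,0),axis=1),P.mean(0))
R_={}
for n,c,rois in (('top',t,{'post':(264,182,290,204),'knob':(196,186,216,206)}),('scene',s,{'post':(240,194,262,216),'knob':(308,176,322,198)})):
    hsv=cv2.cvtColor(c['color'],cv2.COLOR_BGR2HSV)
    for k,(x0,y0,x1,y1) in rois.items():
        h=hsv[y0:y1,x0:x1]; m=((h[...,0]<14)|(h[...,0]>172))&(h[...,1]>190)&(h[...,2]>70)
        yy,xx=np.nonzero(m); print(n,k,xx.min()+x0,xx.max()+x0,yy.min()+y0,yy.max()+y0,len(xx),xx.mean()+x0,yy.mean()+y0)
        R_[n,k]=ray(c,(xx.mean()+x0,yy.mean()+y0))
for k in('post','knob'): print(k,tri(R_['top',k],R_['scene',k]))
print('post@.064',f(t,(414,289),.064),'scene',f(s,(376,301),.064))
print('knob@.106',f(t,(309,294),.106),'scene',f(s,(473,273),.106))
print('axis',f(t,(287,292),.065), 'dots',[f(t,p,.055)[:2] for p in((291,325),(303,321),(312,311))])
print('pot',f(t,(571,270),.095),'ink',f(t,(301,190),.06))
E
```

```text
mid [[0.556, 0.357], [0.573, 0.203], [0.419, 0.192], [0.406, 0.339]] [0.1544 0.1545 0.147  0.1508] [0.4886 0.2728 0.055 ]
big [[0.245, 0.413], [0.308, 0.223], [0.132, 0.159], [0.057, 0.348]] [0.2002 0.1881 0.2026 0.1989] [0.1853 0.2858 0.055 ]
small [[0.662, 0.503], [0.677, 0.404], [0.574, 0.388], [0.558, 0.482]] [0.0992 0.104  0.096  0.1065] [0.6176 0.4443 0.055 ]
hood [[0.782, 0.12], [0.801, -0.004], [0.653, -0.024], [0.637, 0.1]] [0.125  0.1496 0.1259 0.1463] [0.7181 0.0481 0.095 ]
base [[0.446, 0.072], [0.465, -0.058]] [0.1315 0.1315] [0.4556 0.0069 0.008 ]
top post 275 278 190 196 4 277.0 192.75
top knob 204 208 194 198 22 205.9090909090909 195.9090909090909
scene post 251 251 211 211 1 251.0 211.0
scene knob 313 317 182 190 17 315.3529411764706 184.11764705882354
post (array([0.4968, 0.0147, 0.0209]), [np.float64(0.0013396349224268304), np.float64(0.0013396349224268145)])
knob (array([0.48  , 0.2245, 0.0964]), [np.float64(0.0009452784586350736), np.float64(0.0009452784586349785)])
post@.064 [0.4897 0.0181 0.064 ] scene [0.4943 0.0163 0.064 ]
knob@.106 [0.4783 0.224  0.106 ] scene [0.4808 0.2226 0.106 ]
axis [0.4903 0.2732 0.065 ] dots [array([0.4247, 0.2666]), array([0.4322, 0.2425]), array([0.4519, 0.2243])]
pot [ 0.5142 -0.2939  0.095 ] ink [0.7049 0.2454 0.06  ]
```

The middle box measures 150 mm, so it is the right one. The station yaw is about 9°. I'll get the tool state and then move towards the post.

```bash
python3 - <<'E'
from h import *
np.set_printoptions(precision=3,suppress=True)
s=env.get_state(); print(s['clock'],s['tool_pos'],quat(s['tool_rot']).as_matrix(),s['joint_pos'],env.grip_depth)
E
python3 -m handwheel '{"xyz":[[15,-35,0],[35,-70,0],[55,-105,0],[75,-140,0],[95,-175,0]],"rot":[[0,0,0],[0,0,0],[0,0,0],[0,0,0],[0,0,0]],"fingers":[1,1,1,1,1]}'
```

```text
1.2 [0.217 0.505 0.231] [[-0.919  0.395 -0.   ]
 [ 0.395  0.919 -0.   ]
 [ 0.    -0.    -1.   ]] [ 0.962  0.259  1.535  0.     1.348 -0.203] 0.0187
clock: 1.62
tool_pos: [0.3125, 0.3289, 0.2314]
tool_rot: [0.0, 0.201, 0.98, 0.0]
wrist_force: [0.7, -0.4, 0.0]
opening: 1.0
gripper_force: 0.0
```

```bash
python3 -m handwheel '{"xyz":[[18,-35,0],[36,-70,0],[54,-105,0],[72,-140,0],[90,-175,0]],"rot":[[0,0,7],[0,0,14],[0,0,21],[0,0,28],[0,0,32]],"fingers":[1,1,1,1,1]}'
python3 -m handwheel '{"xyz":[[15,-35,0],[30,-70,0],[45,-105,0],[60,-137,0],[60,-137,0]],"rot":[[0,0,0],[0,0,0],[0,0,0],[0,0,0],[0,0,0]],"fingers":[1,1,1,1,0.7]}'
python3 - <<'E'
from h import *
np.set_printoptions(precision=4,suppress=True)
c=cam('wrist'); cv2.imwrite('pics/w1.png',c['color']); print(c['origin'],c['rotation'])
for t in ('tray_post','tray','station','model'):
    print(t,[(np.round(b['box']).astype(int).tolist(),round(b['conf'],2)) for b in models.boxes_of('wrist',t)][:3])
print(proj(c,(.492,.017,.064)))
E
```

```text
clock: 2.03
tool_pos: [0.3913, 0.1769, 0.2316]
tool_rot: [0.0, -0.058, 0.998, 0.0]
wrist_force: [0.6, 0.5, 0.1]
opening: 0.999
gripper_force: 0.0
clock: 2.45
tool_pos: [0.4536, 0.0359, 0.2315]
tool_rot: [0.001, -0.053, 0.999, -0.002]
wrist_force: [1.2, 0.1, -0.3]
opening: 0.879
gripper_force: 0.0
[0.374  0.028  0.3742] [[-0.1052 -0.944  -0.3127]
 [ 0.9944 -0.1011 -0.0293]
 [-0.004  -0.314   0.9494]]
tray_post [([199, 183, 91, 168], 0.9)]
tray [([439, 206, 73, 59], 0.65), ([193, 183, 96, 167], 0.57)]
station [([179, 158, 130, 224], 0.79)]
model [([216, 285, 54, 64], 0.82)]
[235.3838 208.9626]
```

View pics/w1.png

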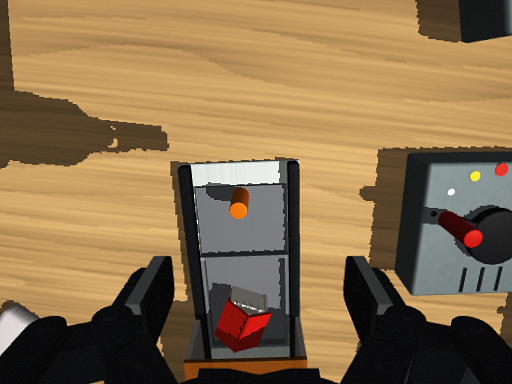

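The wrist view shows the post top at (239,210), its foot at about (242,193), the rail front ends at (185,165) and (294,161), and the knob top at (473,237). I'll triangulate these against the top camera.

```bash
python3 - <<'E'
from h import *
np.set_printoptions(precision=4,suppress=True)
c=cam('wrist');t=cam('top'); s=cam('scene')
A=ray(c,(238.5,210.5))
print('post',tri(A,ray(t,(276,192.7))),tri(A,ray(s,(250.7,200.5))),atz(c,(238.5,210.5),.064))
K=ray(c,(473,237.5))
print('knob',tri(K,ray(t,(206,196))),tri(K,ray(s,(315.3,182))),atz(c,(473,237.5),.106),atz(t,(206,196),.106))
a=atz(c,(185,166),.024);b=atz(c,(294,162),.024); a2=atz(c,(210,340),.024);b2=atz(c,(294,340),.024)
print(a,b,(a+b)/2,np.linalg.norm(a-b),np.degrees(np.arctan2(*(a-b)[[1,0]]))-90,[np.degrees(np.arctan2(*(q-p)[[1,0]])) for p,q in((a,a2),(b,b2))])
st=env.get_state(); M=quat(st['tool_rot']).as_matrix(); print(st['tool_pos'],M,st['opening'])
E
```

```text
post (array([0.4887, 0.0228, 0.0668]), [np.float64(0.004605377678770654), np.float64(0.004605377678770663)]) (array([0.4902, 0.0221, 0.0605]), [np.float64(0.005269976832333674), np.float64(0.005269976832333651)]) [0.4893 0.0274 0.064 ]
knob (array([0.4737, 0.2233, 0.1185]), [np.float64(0.0027422288267268846), np.float64(0.002742228826726941)]) (array([0.4762, 0.2275, 0.1056]), [np.float64(0.005052169791423339), np.float64(0.005052169791423349)]) [0.4759 0.2333 0.106 ] [0.4783 0.224  0.106 ]
[ 0.4615 -0.0334  0.024 ] [0.4448 0.0787 0.024 ] [0.4531 0.0226 0.024 ] 0.11337000793887839 -171.4876856485445 [np.float64(10.443640638373546), np.float64(8.337230712352078)]
[0.4503 0.0426 0.2314] [[-0.9937 -0.1123  0.0001]
 [-0.1123  0.9937  0.0001]
 [-0.0001  0.0001 -1.    ]] 0.7030364831251843
```

The arm was still settling between those pictures, so I'll repeat the measurement with it at rest.

```bash
cat > m.py <<'E'
from h import *
np.set_printoptions(precision=4,suppress=True)
st=env.get_state(); c=cam('wrist'); t=cam('top'); s=cam('scene')
print(st['tool_pos'],st['joint_vel'],st['clock'],st['opening'],st['wrist_force'])
hsv=cv2.cvtColor(c['color'],cv2.COLOR_BGR2HSV).astype(int)
def blobs(m,name):
    n,l,S,C=cv2.connectedComponentsWithStats(m.astype(np.uint8))
    for i in range(1,n):
        if S[i,4]>60: print(name,S[i],C[i])
h,sa,v=hsv[...,0],hsv[...,1],hsv[...,2]
blobs((h>6)&(h<15)&(sa>200)&(v>225),'orange')
blobs(((h<5)|(h>175))&(sa>190)&(v>200),'red')
E
python3 m.py; python3 -c "
from h import *
c=cam('wrist');cv2.imwrite('pics/w2.png',c['color'])"
```

```text
[0.4503 0.0426 0.2314] [-0.0022  0.0009 -0.0032 -0.0011 -0.0002 -0.0019] 2.85 0.7030364831251843 [ 0.5388  0.3825 -0.5186]
orange [222 205  17  16 191] [229.466  213.2199]
red [487 168  12  12 112] [492.6696 173.5357]
red [455 234  18  17 217] [463.5115 242.3871]
red [235 316  28  22 292] [248.387  325.8733]
```

View pics/w2.png

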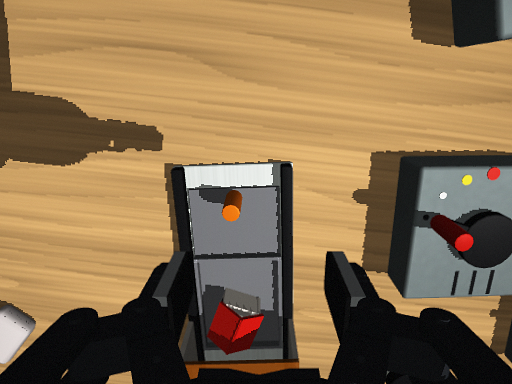

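Now at rest, the post top is at about (230.5,213), the knob top at (463.5,242) and the rail ends at (178,168) and (287,165).

```bash
python3 - <<'E'
from h import *
np.set_printoptions(precision=4,suppress=True)
c=cam('wrist');t=cam('top'); s=cam('scene')
A=ray(c,(230.5,212.8))
print('post',tri(A,ray(t,(276,192.7))),tri(A,ray(s,(250.7,200.5))),atz(c,(230.5,212.8),.064))
K=ray(c,(463.5,242.2))
print('knob',tri(K,ray(t,(206,196))),tri(K,ray(s,(315.3,182))),atz(c,(463.5,242.2),.106),atz(t,(206,196),.106))
P=[atz(c,p,.024) for p in ((178,168),(287,165),(198,345),(291,345))]
print(*P,(P[0]+P[1])/2,[np.degrees(np.arctan2(*(P[i+2]-P[i])[[1,0]])) for i in(0,1)])
E
```

```text
post (array([0.487 , 0.0195, 0.0795]), [np.float64(0.0007131125259429633), np.float64(0.0007131125259429604)]) (array([0.4932, 0.018 , 0.0635]), [np.float64(0.0014781177960739745), np.float64(0.0014781177960739742)]) [0.4931 0.0195 0.064 ]
knob (array([0.4787, 0.223 , 0.1104]), [np.float64(0.001192877888481548), np.float64(0.0011928778884815092)]) (array([0.4812, 0.2233, 0.1073]), [np.float64(0.0012608500666497218), np.float64(0.0012608500666497935)]) [0.4817 0.2258 0.106 ] [0.4783 0.224  0.106 ]
[ 0.4651 -0.0412  0.024 ] [0.4493 0.0714 0.024 ] [ 0.6919 -0.008   0.024 ] [0.6784 0.1086 0.024 ] [0.4572 0.0151 0.024 ] [np.float64(8.318547682805406), np.float64(9.218899758773365)]
```

```bash
python3 -m handwheel '{"xyz":[[21,-12,0],[42,-24,0],[42,-24,-35],[42,-24,-70],[42,-24,-100]],"rot":[[0,0,2.4],[0,0,2.4],[0,0,2.4],[0,0,2.4],[0,0,2.4]],"fingers":[0.7,0.7,0.7,0.7,0.7]}'
python3 m.py
```

```text
clock: 3.62
tool_pos: [0.4929, 0.0171, 0.1298]
tool_rot: [0.0, -0.076, 0.997, -0.0]
wrist_force: [0.2, -0.5, 0.2]
opening: 0.699
gripper_force: 0.0
[0.4929 0.0171 0.1298] [ 0.003   0.4091  0.4693  0.0005 -0.8609  0.001 ] 3.6167 0.6992773917400453 [ 0.2179 -0.4766  0.1765]
orange [250 201  25  24 398] [261.0879 213.2688]
red [264 357  30  16 211] [278.8626 364.6588]
```

```bash
python3 m.py; python3 - <<'E'
from h import *
c=cam('wrist');h=cv2.cvtColor(c['color'],cv2.COLOR_BGR2HSV).astype(int)
m=(h[...,0]>6)&(h[...,0]<15)&(h[...,1]>200)&(h[...,2]>225); m[:150]=0;m[280:]=0
y,x=np.nonzero(m);p=((x.min()+x.max())/2,(y.min()+y.max())/2);print(p,atz(c,p,.064),env.get_state()['tool_pos'])
E
```

```text
[0.491  0.0177 0.1296] [ 0.0015 -0.0479 -0.074  -0.0024  0.0209  0.0014] 3.7667 0.69447560448982 [0.6988 0.1864 0.4783]
orange [249 204  25  24 398] [259.8342 216.4849]
red [265 360  28  13 146] [278.7397 366.0479]
(np.float64(263.0), np.float64(208.0)) [0.49280018 0.01967308 0.064     ] [0.49448348 0.01716021 0.13358045]
```

```bash
python3 -m handwheel '{"xyz":[[0,2,-35],[0,2,-70],[0,2,-100],[0,2,-100],[0,2,-100]],"rot":[[0,0,0],[0,0,0],[0,0,0],[0,0,0],[0,0,0]],"fingers":[0.7,0.7,0.7,0.7,0.7]}'
python3 -m handwheel '{"xyz":[[0,0,0],[0,0,0],[0,0,0],[0,0,0],[0,0,0]],"rot":[[0,0,0],[0,0,0],[0,0,0],[0,0,0],[0,0,0]],"fingers":[0.1,0,0,0,0]}' 30
python3 -m handwheel '{"xyz":[[0,0,0],[0,0,0],[0,0,0],[0,0,0],[0,0,0]],"rot":[[0,0,0],[0,0,0],[0,0,0],[0,0,0],[0,0,0]],"fingers":[0,0,0,0,0]}' 30
```

```text
clock: 4.38
tool_pos: [0.4928, 0.0195, 0.0318]
tool_rot: [-0.001, -0.076, 0.997, 0.0]
wrist_force: [-0.7, 0.4, 0.1]
opening: 0.701
gripper_force: 0.0
clock: 4.8
tool_pos: [0.4943, 0.0192, 0.0334]
tool_rot: [0.002, -0.076, 0.997, -0.0]
wrist_force: [-1.1, 0.3, 7.7]
opening: 0.201
gripper_force: 29.1
clock: 5.22
tool_pos: [0.4943, 0.0192, 0.0333]
tool_rot: [0.002, -0.076, 0.997, -0.0]
wrist_force: [-1.0, 0.1, 7.4]
opening: 0.198
gripper_force: 29.1
```

```bash
python3 -m handwheel '{"xyz":[[2,0,0],[5,1,0],[10,1.5,0],[15,2.3,0],[20,3.1,0]],"rot":[[0,0,0],[0,0,0],[0,0,0],[0,0,0],[0,0,0]],"fingers":[0,0,0,0,0]}' 30
python3 -m handwheel '{"xyz":[[5,0.8,0],[10,1.5,0],[15,2.3,0],[20,3.1,0],[25,3.9,0]],"rot":[[0,0,0],[0,0,0],[0,0,0],[0,0,0],[0,0,0]],"fingers":[0,0,0,0,0]}' 30
python3 -m handwheel '{"xyz":[[5,0.8,0],[10,1.5,0],[15,2.3,0],[20,3.1,0],[24,3.7,0]],"rot":[[0,0,0],[0,0,0],[0,0,0],[0,0,0],[0,0,0]],"fingers":[0,0,0,0,0]}' 30
```

```text
clock: 5.63
tool_pos: [0.5081, 0.0223, 0.0331]
tool_rot: [-0.004, -0.077, 0.997, 0.0]
wrist_force: [-17.8, -3.1, 24.7]
opening: 0.2
gripper_force: 30.7
clock: 6.05
tool_pos: [0.5338, 0.0263, 0.0331]
tool_rot: [-0.004, -0.077, 0.997, 0.0]
wrist_force: [-15.6, -2.1, 20.4]
opening: 0.199
gripper_force: 30.4
clock: 6.47
tool_pos: [0.5588, 0.03, 0.0331]
tool_rot: [-0.003, -0.076, 0.997, -0.0]
wrist_force: [-14.0, -2.3, 17.0]
opening: 0.2
gripper_force: 30.0
```

```bash
python3 -m handwheel '{"xyz":[[0,0,2],[3,0.5,2],[7,1.1,2],[11,1.7,2],[14,2.2,2]],"rot":[[0,0,0],[0,0,0],[0,0,0],[0,0,0],[0,0,0]],"fingers":[0,0,0,0,0]}' 30
python3 -m handwheel '{"xyz":[[2,0.3,0],[4,0.6,0],[6,0.9,0],[7,1.1,0],[7,1.1,0]],"rot":[[0,0,0],[0,0,0],[0,0,0],[0,0,0],[0,0,0]],"fingers":[0,0,0,0,0]}' 30
python3 - <<'E'
from h import *
np.set_printoptions(precision=4,suppress=True)
c=cam('wrist');cv2.imwrite('pics/w3.png',c['color']);t=cam('top');cv2.imwrite('pics/t3.png',cv2.resize(t['color'][80:220,200:310],(660,840))[:600])
print(env.get_state()['wrist_force'],env.get_state()['tool_pos'])
E
```

```text
clock: 6.88
tool_pos: [0.5764, 0.0324, 0.0332]
tool_rot: [0.0, -0.076, 0.997, -0.0]
wrist_force: [-4.4, -0.7, 1.7]
opening: 0.197
gripper_force: 29.5
clock: 7.3
tool_pos: [0.5832, 0.0335, 0.0332]
tool_rot: [0.0, -0.076, 0.997, 0.0]
wrist_force: [-1.2, -0.1, -0.4]
opening: 0.199
gripper_force: 29.5
[ 0.2484 -0.0914 -0.6266] [0.5833 0.0335 0.0333]
```

```bash
python3 -m handwheel '{"xyz":[[1,0.15,0],[2,0.3,0],[3,0.5,0],[4,0.6,0],[4,0.6,0]],"rot":[[0,0,0],[0,0,0],[0,0,0],[0,0,0],[0,0,0]],"fingers":[0,0,0,0,0]}' 30
python3 -m handwheel '{"xyz":[[1,0.15,0],[2,0.3,0],[3,0.5,0],[4,0.6,0],[4,0.6,0]],"rot":[[0,0,0],[0,0,0],[0,0,0],[0,0,0],[0,0,0]],"fingers":[0,0,0,0,0]}' 30
```

```text
clock: 7.82
tool_pos: [0.5832, 0.0335, 0.0332]
tool_rot: [-0.004, -0.076, 0.997, -0.0]
wrist_force: [-12.3, -3.4, 8.0]
opening: 0.201
gripper_force: 30.3
clock: 8.23
tool_pos: [0.5832, 0.0336, 0.0331]
tool_rot: [-0.008, -0.077, 0.997, -0.0]
wrist_force: [-25.1, -6.2, 18.3]
opening: 0.194
gripper_force: 31.3
```

The tray has stopped at x=0.583 and the force is rising, so it is against the stop. I'll unload, release, rise and verify.

```bash
python3 -m handwheel '{"xyz":[[-2,-0.3,0],[-4,-0.6,0],[-6,-0.9,0],[-6,-0.9,0],[-6,-0.9,0]],"rot":[[0,0,0],[0,0,0],[0,0,0],[0,0,0],[0,0,0]],"fingers":[0,0,0,0,0.3]}' 30
python3 -m handwheel '{"xyz":[[0,0,0],[0,0,0],[0,0,0],[0,0,20],[0,0,40]],"rot":[[0,0,0],[0,0,0],[0,0,0],[0,0,0],[0,0,0]],"fingers":[0.6,0.6,0.6,0.6,0.6]}' 30
python3 -m handwheel '{"xyz":[[0,0,35],[0,0,70],[0,0,95],[-15,15,120],[-30,30,120]],"rot":[[0,0,0],[0,0,0],[0,0,0],[0,0,0],[0,0,0]],"fingers":[0.6,0.6,0.6,0.6,0.6]}' 30
python3 -m handwheel '{"xyz":[[0,0,0],[0,0,0],[0,0,0],[0,0,0],[0,0,0]],"rot":[[0,0,0],[0,0,0],[0,0,0],[0,0,0],[0,0,0]],"fingers":[0.6,0.6,0.6,0.6,0.6]}' 30
python3 m.py
python3 - <<'E'
from h import *
c=cam('wrist');cv2.imwrite('pics/w4.png',c['color'])
t=cam('top');cv2.imwrite('pics/t4.png',cv2.resize(t['color'][80:220,150:310],(640,560)))
E
```

```text
clock: 8.65
tool_pos: [0.585, 0.0337, 0.0335]
tool_rot: [0.0, -0.076, 0.997, -0.0]
wrist_force: [0.9, -0.1, -0.2]
opening: 0.292
gripper_force: 0.0
clock: 9.07
tool_pos: [0.584, 0.0339, 0.0725]
tool_rot: [-0.001, -0.076, 0.997, 0.0]
wrist_force: [0.5, 0.3, 0.2]
opening: 0.601
gripper_force: 0.0
clock: 9.48
tool_pos: [0.5586, 0.0631, 0.1992]
tool_rot: [0.006, -0.075, 0.997, -0.001]
wrist_force: [0.4, -0.2, 0.3]
opening: 0.599
gripper_force: 0.0
clock: 9.9
tool_pos: [0.555, 0.0632, 0.1925]
tool_rot: [-0.001, -0.076, 0.997, 0.0]
wrist_force: [0.2, -0.0, 0.2]
opening: 0.597
gripper_force: 0.0
[0.555  0.0632 0.1925] [ 0.0004 -0.0011 -0.      0.0007  0.0032  0.0007] 9.9 0.5973117775037672 [ 0.169  -0.0254  0.2294]
red [500 124  12  24 208] [506.6058 136.0529]
```

View pics/w4.png

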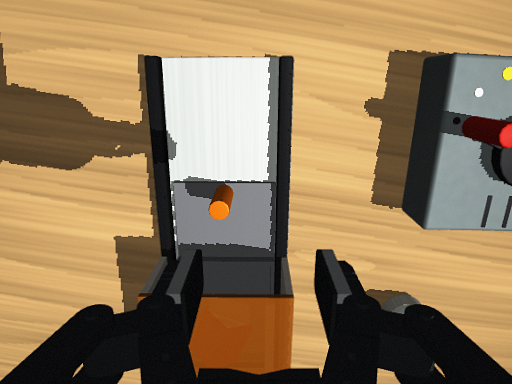

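View pics/t4.png

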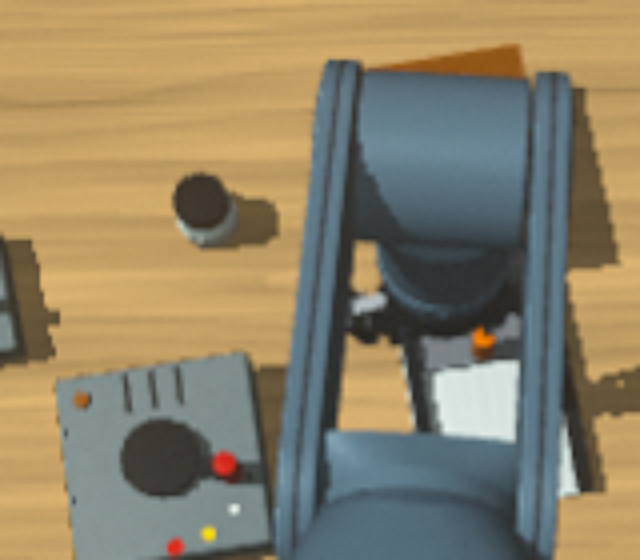

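```bash
python3 - <<'E'
from h import *
np.set_printoptions(precision=4,suppress=True)
c=cam('wrist')
p=atz(c,(219,209),.064); a=(atz(c,(153,57),.024)+atz(c,(286,57),.024))/2
print(p,a,np.linalg.norm((p-a)[:2]))
f=(atz(c,(139,297),.095)+atz(c,(293,295),.095))/2; print(f,np.linalg.norm((f-p)[:2]))
E
python3 -m handwheel '{"xyz":[[-16,34,10],[-33,68,20],[-50,102,30],[-66,136,30],[-80,159,30]],"rot":[[0,0,0],[0,0,0],[0,0,0],[0,0,0],[0,0,0]],"fingers":[0.6,0.6,0.6,0.6,0.6]}' 30
python3 -m handwheel '{"xyz":[[0,0,0],[0,0,0],[0,0,0],[0,0,0],[0,0,0]],"rot":[[0,0,0],[0,0,0],[0,0,0],[0,0,0],[0,0,0]],"fingers":[0.6,0.6,0.6,0.6,0.6]}' 30
python3 m.py
python3 - <<'E'
from h import *
c=cam('wrist');cv2.imwrite('pics/w5.png',c['color'])
t=cam('scene');cv2.imwrite('pics/s5.png',cv2.resize(t['color'][180:310,210:340],(585,585)))
for t in ('model','tray'): print(t,[(np.round(b['box']).astype(int).tolist(),round(b['conf'],2)) for b in models.boxes_of('scene',t)][:3])
E
```

```text
[0.5811 0.0337 0.064 ] [0.4599 0.0151 0.024 ] 0.12256286024601175
[0.6452 0.0416 0.095 ] 0.06458214793656505
clock: 10.62
tool_pos: [0.474, 0.2252, 0.2243]
tool_rot: [0.001, -0.076, 0.997, 0.001]
wrist_force: [0.2, -0.2, -1.1]
opening: 0.597
gripper_force: 0.0
clock: 11.03
tool_pos: [0.4754, 0.2217, 0.2232]
tool_rot: [-0.0, -0.075, 0.997, -0.0]
wrist_force: [-1.7, 0.9, 1.4]
opening: 0.603
gripper_force: 0.0
[0.4754 0.2217 0.2232] [-0.0007 -0.      0.0004  0.002  -0.0002  0.001 ] 11.0333 0.6027020949002166 [-1.7217  0.9311  1.3838]
orange [ 48 243  16  15 169] [ 55.2249 250.4793]
red [314 122  14  14 150] [320.26   128.6733]
red [254 187  21  20 318] [263.7327 196.8491]
model []
tray [([134, 190, 28, 49], 0.56)]
```

View pics/w5.png

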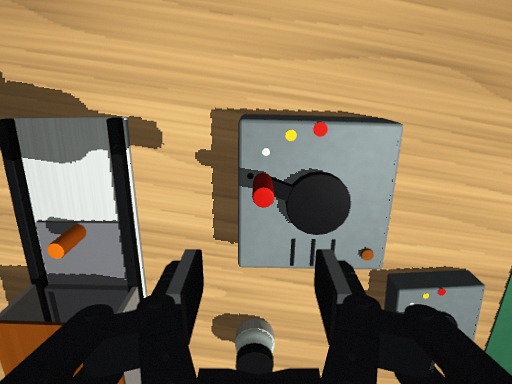

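View pics/s5.png

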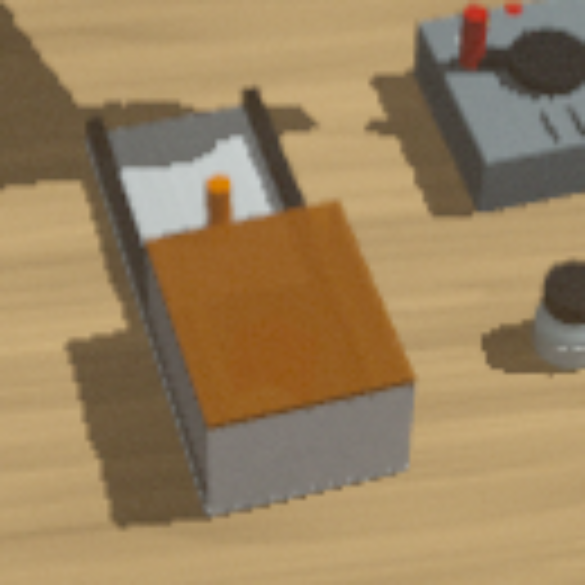

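The post is 64.6 mm from the hood's front edge (65 expected), so the tray is home. In the wrist view the knob top is at (264,197), the dial disc is centred at (318,203), and the dots are at (250,176), (266,152), (291,135) and (320,129).

```bash
python3 - <<'E'
from h import *
from scipy.optimize import least_squares as LS
np.set_printoptions(precision=4,suppress=True)
c=cam('wrist');t=cam('top')
k=atz(c,(264,196.8),.106); print('knob',k,tri(ray(c,(264,196.8)),ray(t,(206,196))))
D=np.array([atz(c,p,.055)[:2] for p in((250,176),(266,152),(291,135),(320,128.7))])
ax=[atz(c,(318.5,203.5),z)[:2] for z in (.055,.06,.065)];print('dial',*ax)
r=LS(lambda q:np.hypot(*(D-q[:2]).T)-q[2],[.49,.274,.07]);print('dots',r.x,np.degrees(np.arctan2(*(D-r.x[:2]).T[::-1]))%360)
C=np.array([atz(c,p,.055)[:2] for p in((240,124),(402,126),(384,268),(239,266))]);print(C,C.mean(0),np.hypot(*(C-np.roll(C,-1,0)).T))
t2=t['color'][90:145,235:292];g=cv2.resize(t2,(570,550),interpolation=cv2.INTER_CUBIC);h=cv2.normalize(g,None,0,255,cv2.NORM_MINMAX);cv2.imwrite('pics/t6.png',h)
E
```

```text
knob [0.481  0.2276 0.106 ] (array([0.4779, 0.2251, 0.113 ]), [np.float64(0.0021230815211804453), np.float64(0.0021230815211804913)])
dial [0.4964 0.2836] [0.4948 0.2824] [0.4932 0.2812]
dots [0.4954 0.283  0.07  ] [256.7862 234.5293 212.107  190.3213]
[[0.4334 0.1992]
 [0.4125 0.3432]
 [0.5552 0.3652]
 [0.5749 0.2174]] [0.494  0.2812] [0.1455 0.1443 0.1491 0.1427]
```

View pics/t6.png

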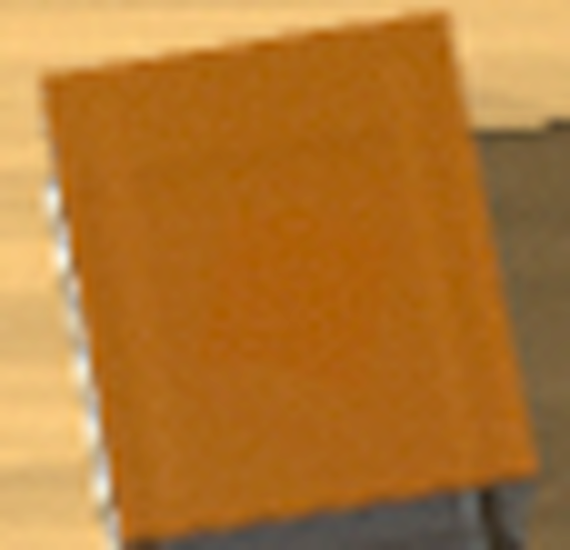

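```bash
python3 -m handwheel '{"xyz":[[5,4,-30],[5,4,-60],[5,4,-60],[5,4,-60],[5,4,-60]],"rot":[[0,0,0],[0,0,0],[0,0,0],[0,0,0],[0,0,0]],"fingers":[0.6,0.6,0.6,0.6,0.6]}' 30
python3 m.py
python3 - <<'E'
from h import *
c=cam('wrist');h=cv2.cvtColor(c['color'],cv2.COLOR_BGR2HSV).astype(int)
m=((h[...,0]<5)|(h[...,0]>175))&(h[...,1]>190)&(h[...,2]>200)
n,l,S,C=cv2.connectedComponentsWithStats(m.astype(np.uint8)); i=1+S[1:,4].argmax()
print(S[i],C[i],atz(c,C[i],.106))
E
```

```text
clock: 11.9
tool_pos: [0.4804, 0.2269, 0.1645]
tool_rot: [0.001, -0.076, 0.997, 0.0]
wrist_force: [0.2, -0.3, 0.8]
opening: 0.604
gripper_force: 0.0
[0.4804 0.2269 0.1645] [-0.0012 -0.0168 -0.0191  0.0011 -0.0055  0.0017] 11.9 0.6039451224313382 [ 0.201  -0.3203  0.8029]
orange [  2 268  19  17 208] [ 10.0192 276.0721]
red [320 123  17  17 229] [328.4629 131.0044]
red [246 206  26  25 425] [259.5671 218.0541]
[246 204  26  25 425] [259.51529412 216.74823529] [0.48167084 0.22761939 0.106     ]
```

Knob and tool are aligned, so I'll descend 87 mm (TCP at about 0.076) and grip.

```bash
python3 -m handwheel '{"xyz":[[0,0,-30],[0,0,-60],[0,0,-87],[0,0,-87],[0,0,-87]],"rot":[[0,0,0],[0,0,0],[0,0,0],[0,0,0],[0,0,0]],"fingers":[0.6,0.6,0.6,0.6,0.6]}' 60
python3 -m handwheel '{"xyz":[[0,0,0],[0,0,0],[0,0,0],[0,0,0],[0,0,0]],"rot":[[0,0,0],[0,0,0],[0,0,0],[0,0,0],[0,0,0]],"fingers":[0.1,0,0,0,0]}' 60
```

```text
clock: 12.52
tool_pos: [0.4792, 0.2266, 0.0762]
tool_rot: [-0.001, -0.076, 0.997, -0.0]
wrist_force: [0.3, -0.0, 1.3]
opening: 0.599
gripper_force: 0.0
clock: 12.93
tool_pos: [0.4814, 0.2265, 0.0785]
tool_rot: [0.002, -0.076, 0.997, -0.0]
wrist_force: [-0.5, -2.3, 6.4]
opening: 0.191
gripper_force: 58.4
```

```bash
python3 -m handwheel '{"xyz":[[-9,3,0],[-17.6,7.5,0],[-25,13.5,0],[-31.5,20.6,0],[-36.5,28.8,0]],"rot":[[0,0,0],[0,0,0],[0,0,0],[0,0,0],[0,0,0]],"fingers":[0,0,0,0,0]}' 60
python3 -m handwheel '{"xyz":[[-3.6,9,0],[-5,15,0],[-5.5,18,0],[-5.5,18,0],[-5.5,18,0]],"rot":[[0,0,0],[0,0,0],[0,0,0],[0,0,0],[0,0,0]],"fingers":[0,0,0,0,0]}' 60
python3 - <<'E'
from h import *
c=cam('wrist');s=cam('scene');t=cam('top')
a=c['color'];b=cv2.resize(t['color'][150:230,150:230],(288,384))
cv2.imwrite('pics/w7.png',np.hstack([a,b]))
E
```

```text
clock: 13.35
tool_pos: [0.4406, 0.2494, 0.0781]
tool_rot: [-0.003, -0.076, 0.997, -0.005]
wrist_force: [-18.1, -30.3, 29.2]
opening: 0.187
gripper_force: 62.4
clock: 13.77
tool_pos: [0.4311, 0.2693, 0.0773]
tool_rot: [-0.007, -0.076, 0.997, -0.004]
wrist_force: [-21.1, -17.6, 24.7]
opening: 0.191
gripper_force: 62.8
```

View pics/w7.png

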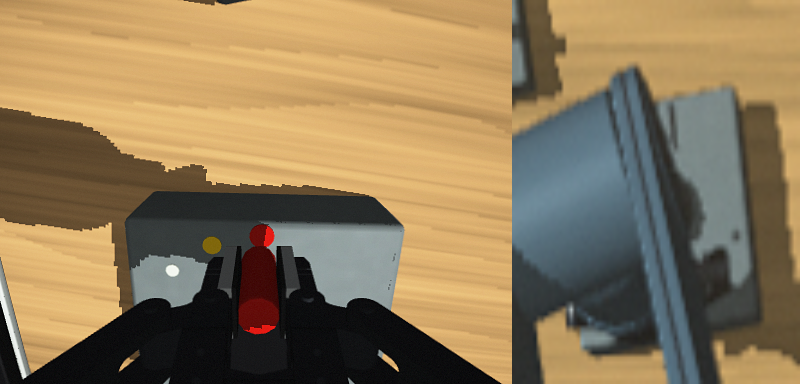

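The knob sits in front of the red dot (262,236) in the wrist view. The wrist is strained outward in x and in z, so I'll relieve that while keeping a tangential push.

```bash
python3 -m handwheel '{"xyz":[[-2,0,1],[-5,1,2],[-5,1,2],[-5,1,2],[-5,1,2]],"rot":[[0,0,0],[0,0,0],[0,0,0],[0,0,0],[0,0,0]],"fingers":[0,0,0,0,0]}' 60
python3 -m handwheel '{"xyz":[[0,2,0],[0,4,0],[0,4,0],[0,4,0],[0,4,0]],"rot":[[0,0,0],[0,0,0],[0,0,0],[0,0,0],[0,0,0]],"fingers":[0,0,0,0,0]}' 60
```

```text
clock: 14.33
tool_pos: [0.4306, 0.2711, 0.0779]
tool_rot: [-0.003, -0.076, 0.997, -0.003]
wrist_force: [-2.8, -12.9, -1.1]
opening: 0.187
gripper_force: 60.4
clock: 14.75
tool_pos: [0.4296, 0.2742, 0.0778]
tool_rot: [-0.004, -0.076, 0.997, -0.004]
wrist_force: [-5.5, -17.1, 3.2]
opening: 0.191
gripper_force: 59.6
```

```bash
python3 -m handwheel '{"xyz":[[0,1.5,0],[0,3,0],[0,3,0],[0,3,0],[0,3,0]],"rot":[[0,0,0],[0,0,0],[0,0,0],[0,0,0],[0,0,0]],"fingers":[0,0,0,0,0]}' 60
python3 -m handwheel '{"xyz":[[0,0,0],[0,0,0],[0,0,0],[0,0,0],[0,0,0]],"rot":[[0,0,0],[0,0,0],[0,0,0],[0,0,0],[0,0,0]],"fingers":[0,0,0,0,0]}' 60
python3 - <<'E'
from h import *
np.set_printoptions(precision=4,suppress=True)
st=env.get_state();c=cam('wrist');h=cv2.cvtColor(c['color'],cv2.COLOR_BGR2HSV).astype(int)
m=((h[...,0]<5)|(h[...,0]>175))&(h[...,1]>190)
n,l,S,C=cv2.connectedComponentsWithStats(m.astype(np.uint8))
for i in range(1,n):
    if S[i,4]>60: print(S[i],C[i])
m=m&(h[...,2]>200)
n,l,S,C=cv2.connectedComponentsWithStats(m.astype(np.uint8))
for i in range(1,n):
    if S[i,4]>30: print('bright',S[i],C[i],atz(c,C[i],.106)[:2],atz(c,C[i],.055)[:2])
b=models.boxes_of('scene','dial_knob');cam('scene');print([(x['box'],x['conf']) for x in b][:3])
cv2.imwrite('pics/w8.png',c['color'][180:,150:400])
E
```

```text
clock: 15.17
tool_pos: [0.4295, 0.2746, 0.0777]
tool_rot: [-0.004, -0.076, 0.997, -0.006]
wrist_force: [-5.0, -27.8, 5.9]
opening: 0.189
gripper_force: 60.0
clock: 15.58
tool_pos: [0.4295, 0.2746, 0.0778]
tool_rot: [-0.004, -0.076, 0.997, -0.006]
wrist_force: [-5.0, -28.2, 4.9]
opening: 0.19
gripper_force: 60.0
[ 238  225   41  110 3423] [257.0035 285.6161]
bright [241 323  35  12 241] [258.9751 328.8008] [0.444  0.2773] [0.4847 0.2831]
[([293.5, 117.9, 23.3, 20.6], 0.8), ([318.2, 169.9, 24.6, 31.6], 0.6), ([383.2, 214.7, 20.4, 11.9], 0.52)]
```

View pics/w8.png

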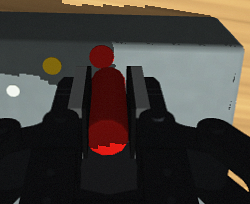

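The last 3 mm of push gave no movement while the force rose from 17 N to 28 N, so the dial is on its hard stop past the third click. I'll ease off slightly, keeping the push, then hand in.

```bash
python3 -m handwheel '{"xyz":[[0,-2,0],[0,-3,0],[0,-3,0],[0,-3,0],[0,-3,0]],"rot":[[0,0,0],[0,0,0],[0,0,0],[0,0,0],[0,0,0]],"fingers":[0,0,0,0,0]}' 60
python3 -m handwheel '{"xyz":[[0,0,0],[0,0,0],[0,0,0],[0,0,0],[0,0,0]],"rot":[[0,0,0],[0,0,0],[0,0,0],[0,0,0],[0,0,0]],"fingers":[0,0,0,0,0]}' 60
python3 -c "
from station import env
print(env.sign_off())"
```

```text
clock: 16.15
tool_pos: [0.4296, 0.2742, 0.0778]
tool_rot: [-0.004, -0.076, 0.997, -0.004]
wrist_force: [-5.1, -17.5, 3.3]
opening: 0.193
gripper_force: 59.6
clock: 16.57
tool_pos: [0.4296, 0.2742, 0.0778]
tool_rot: [-0.004, -0.076, 0.997, -0.004]
wrist_force: [-6.0, -17.2, 2.4]
opening: 0.185
gripper_force: 59.7
the job is handed in; nothing more can be done
None
```

I handed the job in at 16.6 s with the tray home against the back stop and the dial held past the third click at about 17 N; no verdict came back, and I couldn't see clearly through the amber hood that the house is still upright.

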